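Press the vial caps home and clamp the carrier in the mixer

TASK

Get the four vials in the grey carrier ready for mixing: press down every cap that still stands proud until all four are fully home on their vials, and slide the mixer's sliding jaw up against the carrier until the carrier sits square and snug between the sliding and the fixed jaw. Leave the vials upright in their pockets and do not shift the other things on the bench.

Things in the scene. Friction and masses are not known exactly. Their poses are not given: they have to be found in the camera images.
- mixer: Vial mixer, fixed to the bench: white box 260 x 180 mm with a dark steel top plate 70 mm above the bench. Origin: on the bench, 5 mm towards +x from under the housing's middle. x axis from the sliding to the fixed jaw, z up. A fixed aluminium jaw (100 mm wide, 35 mm tall) stands at the plate's far (+x) end, a sliding one at its near end, the carrier between them.
- fixed_face (a point): Middle of the clamping face of the fixed jaw: 85 mm towards +x from the mixer's origin, 20 mm above the top plate. Axes as the mixer's.
- jaw (a joint): Travel of the sliding jaw in m: 0 = fully open, grows as it moves along the mixer's +x towards the fixed jaw, stop at 0.068. It starts between 0 and 0.020. It slides stiffly (about 2.5 N) and stays where it is left; its face meets the carrier's at 0.060 when the carrier lies against the fixed jaw.
- jaw_face (a point): Middle of the sliding jaw's clamping face, 20 mm above the top plate. Axes as the mixer's. The jaw is 90 mm wide and 12 mm thick with a foot 146 mm wide and 8 mm high (14 mm thick).
- jaw_tab (a point): Point on the back (-x) face of the sliding jaw's upright tab, to push on: 12 mm towards -x of the clamping face and 60 mm above the top plate. The tab is 60 mm wide (mixer y), 12 mm thick, and its top is 72 mm above the top plate.
- carrier: Grey open plastic carrier 100 x 100 mm, 40 mm tall, walls 5 mm, with a cross divider making 2 x 2 pockets, one vial in each; about 0.25 kg, loose on the mixer's top plate between the jaws. Origin: centre of its underside; its x axis lies roughly along the mixer's x at the start (within 4 degrees), z up. It starts up to 13 mm short of the fixed jaw.
- carrier_near (a point): Middle of the carrier's near (-x) face, 20 mm above its underside.
- carrier_far (a point): Middle of the carrier's far (+x) face, 20 mm above its underside.
- vial0: Amber glass vial, 38 mm across, standing in one of the carrier's pockets (any of them; about 4 mm play). Its shoulder, on which a seated cap rests, is 50 mm above its origin. Origin: centre of its underside, 5 mm above the top plate; z up. About 70 g.
- cap0 (a joint): How far the cap of vial0 is pressed in, in m: 0.010 = fully home on the shoulder; less = standing proud by the difference, with the dark rubber plug showing under it (a proud cap starts between 0 and 0.003). It takes about 8 N to push down, and it stays where it is left; 12 to 25 N is a proper push.
- cap0_top (a point): Centre of the flat top of the cap of vial0, a white press-on cap 35 mm across and 16 mm tall. Fully home it is 66 mm above the vial's origin (141 mm above the bench); proud, 73 to 76 mm.
- vial1: Amber glass vial, 38 mm across, standing in one of the carrier's pockets (any of them; about 4 mm play). Its shoulder, on which a seated cap rests, is 50 mm above its origin. Origin: centre of its underside, 5 mm above the top plate; z up. About 70 g.
- cap1 (a joint): How far the cap of vial1 is pressed in, in m: 0.010 = fully home on the shoulder; less = standing proud by the difference, with the dark rubber plug showing under it (a proud cap starts between 0 and 0.003). It takes about 8 N to push down, and it stays where it is left; 12 to 25 N is a proper push.
- cap1_top (a point): Centre of the flat top of the cap of vial1, a white press-on cap 35 mm across and 16 mm tall. Fully home it is 66 mm above the vial's origin (141 mm above the bench); proud, 73 to 76 mm.
- vial2: Amber glass vial, 38 mm across, standing in one of the carrier's pockets (any of them; about 4 mm play). Its shoulder, on which a seated cap rests, is 50 mm above its origin. Origin: centre of its underside, 5 mm above the top plate; z up. About 70 g.
- cap2 (a joint): How far the cap of vial2 is pressed in, in m: 0.010 = fully home on the shoulder; less = standing proud by the difference, with the dark rubber plug showing under it (a proud cap starts between 0 and 0.003). It takes about 8 N to push down, and it stays where it is left; 12 to 25 N is a proper push.
- cap2_top (a point): Centre of the flat top of the cap of vial2, a white press-on cap 35 mm across and 16 mm tall. Fully home it is 66 mm above the vial's origin (141 mm above the bench); proud, 73 to 76 mm.
- vial3: Amber glass vial, 38 mm across, standing in one of the carrier's pockets (any of them; about 4 mm play). Its shoulder, on which a seated cap rests, is 50 mm above its origin. Origin: centre of its underside, 5 mm above the top plate; z up. About 70 g.
- cap3 (a joint): How far the cap of vial3 is pressed in, in m: 0.010 = fully home on the shoulder; less = standing proud by the difference, with the dark rubber plug showing under it (a proud cap starts between 0 and 0.003). It takes about 8 N to push down, and it stays where it is left; 12 to 25 N is a proper push.
- cap3_top (a point): Centre of the flat top of the cap of vial3, a white press-on cap 35 mm across and 16 mm tall. Fully home it is 66 mm above the vial's origin (141 mm above the bench); proud, 73 to 76 mm.
- spare_vial: Bystander: another capped amber vial (38 mm across, 66 mm tall) standing on the bench left of the mixer; not in the carrier. Origin: centre of underside.
- loose_cap: Bystander: spare white cap 35 mm across, 16 mm tall, lying on the bench right of the mixer. Origin: centre of underside.
- reagent: Bystander: white plastic reagent bottle 60 mm across, 130 mm tall, left of the mixer. Origin: centre of underside.
- beaker: Bystander: empty glass beaker 70 mm across, 85 mm tall, right of the mixer. Origin: centre of underside.
Not all that is in view belongs to the job. Leave any green or red look-alike of the vial2 alone.

How it is judged:
At the end, for the whole second after the job is handed in: All four caps within 2 mm of home; carrier less than 3 mm from each jaw's face, square to the mixer and flat within 0.05 rad, at rest (under 0.02 m/s); each vial in the carrier: within 0.12 rad of upright, within 42 mm of its centre, less than 10 mm above its underside (value of joint each of cap0, cap1, cap2, cap3 above 0.008 m and x of carrier_near in the frame of jaw_face below 0.003 m and x of fixed_face in the frame of carrier_far below 0.003 m and angle between the x axis of carrier and the x axis of mixer, either way round below 0.05 rad and angle between carrier's own z axis and vertical below 0.05 rad and linear speed of carrier below 0.02 m/s and angle between each of vial0, vial1, vial2, vial3's own z axis and vertical below 0.12 rad and horizontal distance between each of vial0, vial1, vial2, vial3 and carrier below 0.042 m and z of each of vial0, vial1, vial2, vial3 in the frame of carrier below 0.01 m); the robot touches nothing.
It fails at once if the spare vial is shifted by more than 30 mm (distance of spare_vial from where it was at the start of the episode above 0.03 m).
It fails at once if the loose cap is shifted by more than 30 mm (distance of loose_cap from where it was at the start of the episode above 0.03 m).
It fails at once if the reagent bottle is shifted by more than 30 mm (distance of reagent from where it was at the start of the episode above 0.03 m).
It fails at once if the beaker is shifted by more than 30 mm (distance of beaker from where it was at the start of the episode above 0.03 m).
It also fails if it takes over 43 s, if anything falls off the work surface, if the arm or the gripper's body presses on something with over 40 N, if the wrist force passes 120 N, or if a joint passes its speed limit or range.

ROBOT

A 7-joint arm with a two-finger parallel gripper is mounted at the origin on the work surface. World frame = base frame: x ahead of the robot, y to its left, z up, the work surface at z = 0. Lengths are in m, angles in rad, forces in N, time in s.
With the tool pointing down it reaches from about 0.425 to 0.875 m from the base axis. Payload 4.7 kg.
Tool frame: the origin (TCP) lies midway between the tips of the shut fingers; the grasp point (between the pads) lies 19 mm behind it; z points along the fingers, y is the line along which they close (so a half turn about z gives the same grasp; the last joint's range is limited). The gripper opens to 87 mm and grips with 3 to 60 N. Pads are 19 mm wide; open, the fingers measure 117 mm over their backs; the gripper's body (75 mm by 190 mm) begins 51 mm behind the grasp point.
Start: joints at [-1.336, 0.321, -0.07, 1.45, 0.023, 1.371, -0.057], TCP at [0.142, 0.634, 0.223] pointing down, gripper open.
Joint ranges: [-2.86, 2.86], [-0.3, 2.09], [-1.38, 1.24], [0.06, 2.45], [-1.56, 4.7], [0.09, 2.05], [-2.69, 2.69]. Speed limits (rad/s): [2.57, 2.57, 3.14, 3.14, 3.14, 3.14, 3.14].

INTERFACE

Orientations are given as a rotation vector (axis times angle).
In Python, from bench import ctrl gives the robot as it stands. The module is installed in compiled form; this text tells all that it offers.
- The arm moves only by the shell command python3 -m handwheel 'ROWS' [FORCE]. ROWS is JSON, a list of rows, each a list of 7 numbers: the finger opening in m, from 0 to 0.087, then the shift along the tool's x, y, z in m, then the turn, a rotation vector about the tool's x, y, z in degrees. A call has 1 to 12 rows; each row shifts and turns the commanded pose from where the row before left it, along the tool's axes as they then stand; what a row does not reach is not made up. A row lasts 1/8 s, in which the tool goes at most 62.5 mm and 10.7 degrees, less where a joint would pass 70% of its speed; a pose out of reach is approached as far as the arm can. A call is refused whole if a number of a shift passes 0.0625 or a number of a turn 10.7, either way. A call with a gripper value outside its range is refused whole. The fingers move at their own pace and stop on an object; FORCE is the grip in N (left out, the last holds). Time passes only in rows, so rows that do not move let the fingers close. It gives the time, the measured TCP pose, the force, the opening and the grip force at its end, in the units of the state.
- ctrl.get_state(): the state, without advancing time (a new reading comes with each control period).
- ctrl.get_image(name): name is "scene" or "top" or "wrist"; returns (picture, depth): 480x640x3 uint8, blue, green, red; 480x640 float32, m along the optical axis (not along the pixel's ray), 0 where there is no reading.
- ctrl.camera_info(name): a dict with "intrinsics" (3x3 intrinsics, pixels), "R" (3x3) and "t" (3): a world point X has camera coordinates R X + t. Camera axes: x right, y down, z forward; pixel columns grow to the right and rows downward; lengths in m; the calibration is good to about 2 mm. A picture is of the moment at which its call begins: read the wrist's pose just before it. camera_info takes no time and is no camera call; for the wrist camera it gives the pose at the moment of the call.
- ctrl.close_job(): hands the job in; it is judged then, once.
The state is a dict: "time": time; "joint_positions": joint angles; "qd": joint speeds; "joint_torque": joint torques, N m; "position": TCP position; "tool_rot": TCP orientation; "ft_force": force on the tool from outside, world axes, zero at the start; "torque": the same for the moment, N m; "grip_width": opening from 0.0 (shut) to 1.0 (fully open); "grip_force": force on a finger pad.
Only numpy, scipy, OpenCV 4.12 (cv2) and the standard library are available. Lean on these libraries where they do the work, as an engineer would, in place of code of your own. Each camera call takes 0.05 s, during which the arm holds its last target. There are 200 camera calls.

## Working session

There is one attempt and no reset: what is moved stays moved. The work goes in short steps, Python scripts to look and compute and a shell command to move; the robot and the scene stay as the last step left them, time stands still between calls to the robot, and variables do not carry over. Pictures are saved under pics/ and viewed, at most 10 in all, crops included, and the job is handed in when it is done.

```bash
mkdir -p pics; cat > h.py <<'E'
import numpy as np, cv2
from bench import ctrl
from scipy.spatial.transform import Rotation as Ro
def grab(n):
    c=ctrl.camera_info(n); im,d=ctrl.get_image(n); np.savez(n+'.npz',im=im,d=d,K=c['intrinsics'],R=c['R'],t=c['t']); cv2.imwrite('pics/%s_raw.png'%n,im); return im
def cloud(n):
    z=np.load(n+'.npz'); d=z['d']; v,u=np.mgrid[0:480,0:640]
    K=z['K']; P=np.stack([(u-K[0,2])/K[0,0]*d,(v-K[1,2])/K[1,1]*d,d],-1)
    W=(P-z['t'])@z['R']; W[d==0]=np.nan; return z['im'],W
E
python3 - <<'E'
from h import *
s=ctrl.get_state();print(s['time'],s['position'],s['tool_rot'],s['ft_force'],Ro.from_rotvec(s['tool_rot']).as_matrix().round(3))
a=grab('scene');b=grab('top')
cv2.imwrite('pics/a1.png',a);cv2.imwrite('pics/a2.png',b)
for n in('scene','top'):
    c=ctrl.camera_info(n);print(n,-np.array(c['R']).T@c['t'],np.array(c['intrinsics'])[0,0])
E
```

```text
0.0 [0.14228956 0.63366277 0.22146056] [-3.46125176e-01 -3.12235020e+00  3.00611848e-03] [ 0.26816985 -0.20434313 -0.07649804] [[-0.976  0.219 -0.   ]
 [ 0.219  0.976 -0.002]
 [-0.    -0.002 -1.   ]]
scene [ 1.1137697  -0.31206674  0.60493264] 447.89191080290493
top [0.4603482  0.04133881 0.95158886] 464.4769208311429
```

View pics/a1.png

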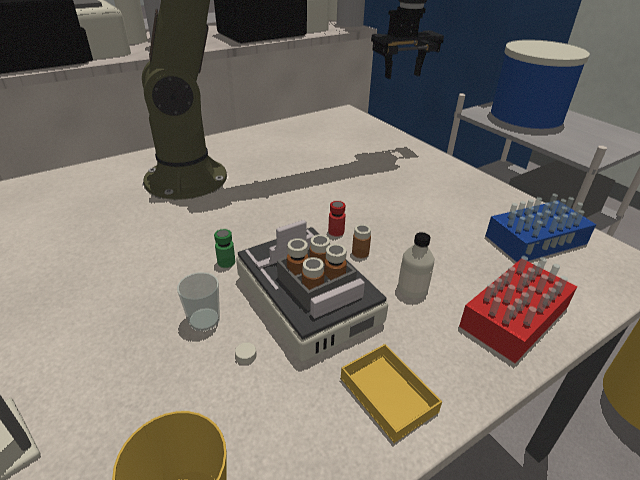

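View pics/a2.png

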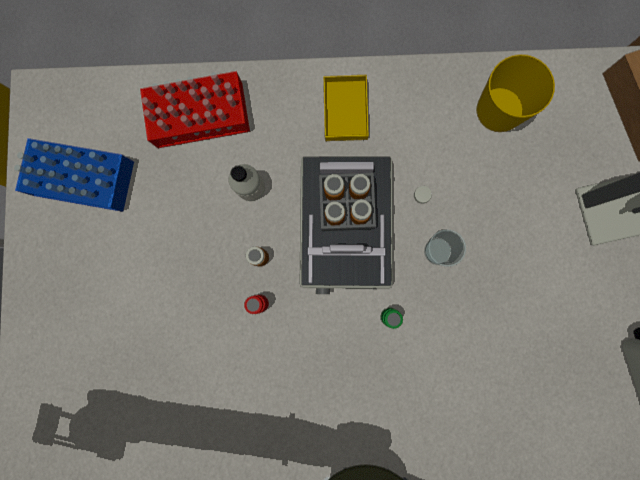

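The scene view shows the mixer with four capped vials around (315,260); one cap at (297,248) looks proud. In the top view the caps are at (334,184), (360,184), (335,211), (361,211), the sliding jaw's tab at (348,248), and the fixed jaw at (347,166). Next I measure these with depth.

```bash
python3 - <<'E'
from h import *
im,W=cloud('top')
for n,(u,v) in dict(c0=(334,184),c1=(360,184),c2=(335,211),c3=(361,211)).items():
    p=W[v-13:v+14,u-13:u+14].reshape(-1,3); p=p[p[:,2]>.13]
    q=p[p[:,2]>np.median(p[:,2])-.006]; print(n,len(q),np.median(q,0).round(4),((q.max(0)+q.min(0))/2).round(4),(q.max(0)-q.min(0)).round(4))
def rect(m,n):
    p=W[m]; r=cv2.minAreaRect((p[:,:2]*1000).astype(np.float32)); print(n,len(p),r,np.median(p[:,2]).round(4))
z=W[...,2]; v,u=np.mgrid[0:480,0:640]
roi=(u>285)&(u<410)&(v>145)&(v<300)
rect(roi&(z>.06)&(z<.08),'plate')
rect(roi&(z>.1)&(z<.125)&(v<172),'fixed')
rect(roi&(z>.132)&(v>236)&(v<262),'tab')
rect(roi&(z>.095)&(v>236)&(v<262),'jaw')
rect(roi&(z>.105)&(z<.12)&(v>173)&(v<232),'carrier')
im,W=cloud('scene')
for n,(u,v) in dict(near_r=(297,246),a=(319,242),b=(336,253),c=(313,266)).items():
    p=W[v-9:v+10,u-12:u+13].reshape(-1,3); p=p[p[:,2]>.13]; top=np.percentile(p[:,2],90)
    q=p[p[:,2]>top-.004]; print(n,len(q),((q.max(0)+q.min(0))/2).round(4),top.round(4))
a=cv2.imread('pics/a1.png')[205:325,230:390];cv2.imwrite('pics/a3.png',cv2.resize(a,(800,600),interpolation=cv2.INTER_CUBIC))
E
```

```text
c0 307 [0.6401 0.0478 0.15  ] [0.6405 0.0473 0.1494] [0.0342 0.0336 0.0098]
c1 303 [0.6414 0.0008 0.1407] [0.6417 0.0012 0.1399] [0.0338 0.0337 0.0105]
c2 300 [0.5931 0.0473 0.1408] [0.594  0.0467 0.1403] [0.0349 0.0337 0.0077]
c3 306 [5.935e-01 3.000e-04 1.504e-01] [ 5.946e-01 -3.000e-04  1.503e-01] [0.0343 0.0332 0.0107]
plate 7752 ((585.6864013671875, 25.855026245117188), (174.62889099121094, 254.13101196289062), 88.29074096679688) 0.0699
fixed 428 ((683.9921264648438, 22.755599975585938), (98.70389556884766, 14.247657775878906), 88.41332244873047) 0.1043
tab 250 ((527.9898681640625, 27.172555923461914), (57.799232482910156, 12.469489097595215), 88.55085754394531) 0.141
jaw 393 ((527.999755859375, 27.562955856323242), (88.068115234375, 12.469489097595215), 88.55085754394531) 0.1392
carrier 723 ((617.3660888671875, 23.75579261779785), (100.08605194091797, 100.08525085449219), 0.6961933374404907) 0.1094
near_r 218 [ 5.969e-01 -5.000e-04  1.490e-01] 0.15
a 39 [0.6222 0.0309 0.1476] 0.1478
b 227 [0.643  0.0469 0.1484] 0.1496
c 241 [6.437e-01 2.000e-04 1.391e-01] 0.1406
```

View pics/a3.png

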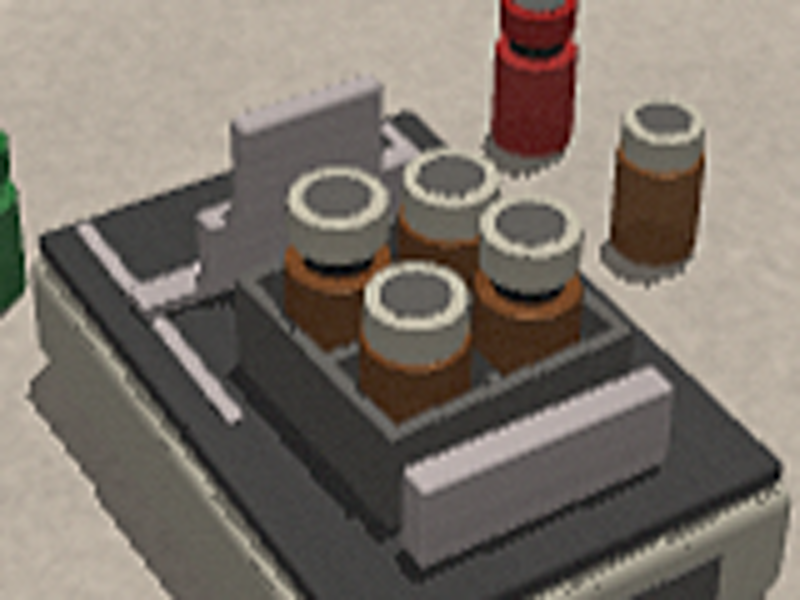

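Caps at (0.6405, 0.047) and (0.594, 0.000) are proud: their tops are at z≈0.150 and dark plugs show in the crop. The other two are home at z≈0.141. The mixer's yaw is about -1.6°. I'll shut the fingers, align the yaw and go to the first proud cap.

```bash
python3 -m handwheel '[[0,0,0,0,0,0,-5.5],[0,0,0,0,0,0,-5.5],[0,-0.032,-0.036,0,0,0,0],[0,-0.032,-0.036,0,0,0,0],[0,-0.032,-0.036,0,0,0,0],[0,-0.032,-0.036,0,0,0,0],[0,-0.032,-0.036,0,0,0,0],[0,-0.032,-0.036,0,0,0,0],[0,-0.032,-0.036,0,0,0,0],[0,-0.032,-0.036,0,0,0,0],[0,-0.032,-0.036,0,0,0,0],[0,-0.032,-0.036,0,0,0,0]]' 20; python3 -m handwheel '[[0,-0.032,-0.036,0,0,0,0],[0,-0.032,-0.036,0,0,0,0],[0,-0.032,-0.036,0,0,0,0],[0,-0.032,-0.036,0,0,0,0],[0,-0.032,-0.036,0,0,0,0],[0,-0.032,-0.032,0,0,0,0],[0,0,0,0,0,0,0],[0,0,0,0,0,0,0]]'; python3 -c "
from h import *
s=ctrl.get_state();R=Ro.from_rotvec(s['tool_rot']).as_matrix();print(R.round(3),s['ft_force'],s['grip_width'],R.T@(np.array([.6405,.0473,.16])-s['position']))"
```

```text
time: 1.6
position: [0.4525, 0.2637, 0.2223]
tool_rot: [-0.045, -3.141, 0.0]
ft_force: [-0.3, -0.5, -0.2]
grip_width: 0.003
grip_force: 0.0
time: 2.6
position: [0.6371, 0.0485, 0.2219]
tool_rot: [-0.045, -3.14, -0.001]
ft_force: [-0.3, -0.1, 0.1]
grip_width: 0.004
grip_force: 0.0
[[-1.     0.028 -0.002]
 [ 0.028  1.     0.001]
 [ 0.002  0.001 -1.   ]] [-0.32911521 -0.1413656   0.07020259] 0.004089288500502042 [-0.00351077 -0.00112312  0.06186785]
```

```bash
python3 -m handwheel '[[0,-0.0035,-0.001,0.025,0,0,0],[0,0,0,0.025,0,0,0],[0,0,0,0.016,0,0,0],[0,0,0,0.002,0,0,0],[0,0,0,0.002,0,0,0],[0,0,0,0.002,0,0,0],[0,0,0,0.002,0,0,0],[0,0,0,0.002,0,0,0]]'
```

```text
time: 3.6
position: [0.6421, 0.0467, 0.1489]
tool_rot: [0.045, 3.139, 0.002]
ft_force: [-2.4, 0.6, 7.1]
grip_width: 0.004
grip_force: 4.0
```

```bash
python3 -m handwheel '[[0,0,0,0.002,0,0,0],[0,0,0,0.002,0,0,0],[0,0,0,0.002,0,0,0],[0,0,0,0.001,0,0,0],[0,0,0,0,0,0,0]]'; python3 -m handwheel '[[0,0,0,0.0015,0,0,0],[0,0,0,0,0,0,0]]'
```

```text
time: 4.22
position: [0.642, 0.0467, 0.1418]
tool_rot: [0.045, 3.139, 0.001]
ft_force: [-2.6, 0.3, 7.2]
grip_width: 0.007
grip_force: 3.5
time: 4.47
position: [0.6424, 0.0467, 0.1415]
tool_rot: [0.045, 3.138, 0.002]
ft_force: [-4.2, -0.4, 12.2]
grip_width: 0.006
grip_force: 5.9
```

```bash
python3 -m handwheel '[[0,0,0,0.0015,0,0,0],[0,0,0,0,0,0,0]]'; python3 -m handwheel '[[0,0,0,-0.02,0,0,0],[0,0,0,-0.018,0,0,0],[0,0.024,-0.024,0,0,0,0],[0,0.023,-0.024,0,0,0,0],[0,0,0,0.014,0,0,0],[0,0,0,0.008,0,0,0],[0,0,0,0.002,0,0,0],[0,0,0,0.002,0,0,0],[0,0,0,0,0,0,0]]'
```

```text
time: 4.72
position: [0.6428, 0.0467, 0.1415]
tool_rot: [0.045, 3.137, 0.003]
ft_force: [-5.3, -1.0, 16.4]
grip_width: 0.003
grip_force: 8.8
time: 5.85
position: [0.5936, 0.001, 0.1495]
tool_rot: [0.043, 3.141, 0.0]
ft_force: [-1.7, -0.5, 5.3]
grip_width: 0.006
grip_force: 3.0
```

```bash
python3 -m handwheel '[[0,0,0,0.002,0,0,0],[0,0,0,0.002,0,0,0],[0,0,0,0.002,0,0,0],[0,0,0,0.002,0,0,0],[0,0,0,0.002,0,0,0],[0,0,0,0,0,0,0]]'; python3 -m handwheel '[[0,0,0,0.0015,0,0,0],[0,0,0,0,0,0,0]]'
```

```text
time: 6.6
position: [0.5941, 0.001, 0.1416]
tool_rot: [0.043, 3.139, 0.002]
ft_force: [-6.4, -1.0, 15.5]
grip_width: 0.004
grip_force: 7.7
time: 6.85
position: [0.5945, 0.001, 0.1416]
tool_rot: [0.043, 3.138, 0.003]
ft_force: [-7.9, 0.5, 21.3]
grip_width: 0.006
grip_force: 11.0
```

```bash
python3 -m handwheel '[[0,0,0,-0.025,0,0,0],[0,0,0,-0.025,0,0,0],[0,0.032,0.008,0,0,0,0],[0,0.032,0.008,0,0,0,0],[0,0.031,0.0085,0,0,0,0],[0,0,0,0.03,0,0,0],[0,0,0,0.03,0,0,0],[0,0,0,0.005,0,0,0],[0,0,0,0,0,0,0]]'
```

```text
time: 7.98
position: [0.499, 0.0276, 0.1224]
tool_rot: [0.044, 3.141, -0.0]
ft_force: [0.2, 0.2, 0.6]
grip_width: 0.005
grip_force: 0.0
```

```bash
python3 -m handwheel '[[0,-0.004,0,0,0,0,0],[0,-0.004,0,0,0,0,0],[0,-0.004,0,0,0,0,0],[0,-0.004,0,0,0,0,0],[0,-0.004,0,0,0,0,0],[0,-0.004,0,0,0,0,0],[0,-0.004,0,0,0,0,0],[0,-0.004,0,0,0,0,0],[0,-0.004,0,0,0,0,0],[0,-0.004,0,0,0,0,0]]'; python3 -m handwheel '[[0,-0.003,0,0,0,0,0],[0,-0.003,0,0,0,0,0],[0,-0.003,0,0,0,0,0],[0,-0.002,0,0,0,0,0],[0,0,0,0,0,0,0]]'
```

```text
time: 9.22
position: [0.5388, 0.0261, 0.122]
tool_rot: [-0.045, -3.141, -0.0]
ft_force: [-3.4, 0.5, 0.3]
grip_width: 0.008
grip_force: 1.3
time: 9.85
position: [0.5494, 0.0258, 0.122]
tool_rot: [-0.045, -3.141, -0.0]
ft_force: [-4.8, 0.2, 1.7]
grip_width: 0.01
grip_force: 2.4
```

Jaw is moving (−3.4 N) and has now picked up the carrier (−4.8 N).

```bash
python3 -m handwheel '[[0,-0.002,0,0,0,0,0],[0,-0.002,0,0,0,0,0],[0,-0.002,0,0,0,0,0],[0,0,0,0,0,0,0]]'; python3 -m handwheel '[[0,-0.002,0,0,0,0,0],[0,-0.001,0,0,0,0,0],[0,-0.001,0,0,0,0,0],[0,0,0,0,0,0,0]]'
```

```text
time: 10.35
position: [0.5541, 0.0257, 0.1219]
tool_rot: [-0.045, -3.138, -0.0]
ft_force: [-8.7, 0.7, 6.0]
grip_width: 0.01
grip_force: 4.3
time: 10.85
position: [0.5541, 0.0257, 0.1218]
tool_rot: [-0.045, -3.129, -0.001]
ft_force: [-20.0, 0.2, 13.3]
grip_width: 0.001
grip_force: 9.7
```

Firm contact at the expected position, so I back off, lift clear and look.

```bash
python3 -m handwheel '[[0,0.005,0,0,0,0,0],[0,0.015,0,0,0,0,0],[0,0.02,0,0,0,0,0],[0,0,0,-0.04,0,0,0],[0,0,0,-0.05,0,0,0],[0,0,0.05,0,0,0,0],[0,0,0.05,0,0,0,0],[0,0,0.05,0,0,0,0],[0,0,0.05,0,0,0,0],[0,0,0,0,0,0,0]]'; python3 - <<'E'
from h import *
a=grab('scene');b=grab('top')
im,W=cloud('top')
z=W[...,2]; v,u=np.mgrid[0:480,0:640]
roi=(u>285)&(u<410)&(v>145)&(v<300)
def rect(m,n):
    p=W[m]; r=cv2.minAreaRect((p[:,:2]*1000).astype(np.float32)); print(n,len(p),np.round(r[0],1),np.round(r[1],1),round(r[2],2),np.median(p[:,2]).round(4))
rect(roi&(z>.1)&(z<.125)&(v<171),'fixed')
rect(roi&(z>.132)&(v>217)&(v<245)&(np.abs(W[...,0]-.571)<.013)&(np.abs(W[...,1]-.026)<.035),'tab?')
for x,y in((.648,.047),(.648,.0),(.601,.047),(.601,0)):
    m=(np.hypot(W[...,0]-x,W[...,1]-y)<.015)&(z>.13); print(x,y,np.median(W[m],0).round(4))
c=cv2.resize(a[205:325,230:390],(480,360),interpolation=3); d=cv2.resize(b[150:270,290:400],(320,349),interpolation=3)
o=np.zeros((360,800,3),np.uint8);o[:,:480]=c;o[:349,480:]=d;cv2.imwrite('pics/b1.png',o)
E
```

```text
time: 12.1
position: [0.5244, 0.2321, 0.2118]
tool_rot: [0.033, 3.14, 0.003]
ft_force: [-0.9, -0.8, -0.2]
grip_width: 0.005
grip_force: 0.0
fixed 458 [682.2  22.1] [100.1  17.9] 88.38 0.1052
tab? 234 [570.9  26.2] [58.1 11. ] 88.43 0.1412
0.648 0.047 [0.6479 0.0465 0.1408]
0.648 0.0 [6.474e-01 3.000e-04 1.407e-01]
0.601 0.047 [0.6003 0.0472 0.1408]
0.601 0 [6.008e-01 1.000e-04 1.407e-01]
```

View pics/b1.png

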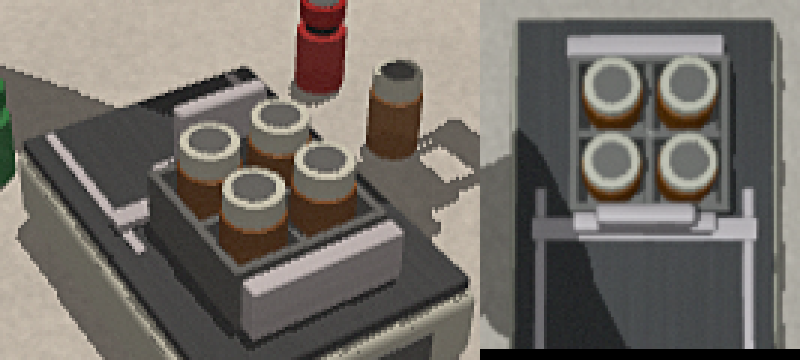

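All four caps are at z≈0.141 with no plug showing. The carrier lies flush between the jaws, with the fixed jaw at right panel (647,45) and the sliding jaw at (645,215). The face gap is about 100 mm and the vials are upright.

```bash
python3 -c "
from bench import ctrl
print(ctrl.close_job())"
```

```text
the job is handed in; nothing more can be done
None
```

I pressed both proud caps home, clamped the carrier square and snug between the jaws, and handed the job in at about 12 s; the hand-in gave no pass or fail result.

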